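# Start a microscope exposure by fingertip

## Task

Start the microscope camera with light touches of the closed fingertips, in this order: tip the lamp supply's rocker over by touching its raised half, then press the recorder's long bar key fully down so that it stays down, then press the round key of the camera release fully down and let it spring back up. Press lightly, grasp or lift nothing, and leave the three boxes and everything round them where they stand.

Things in the scene. Friction and masses are not known exactly. Their poses are not given: they have to be found in the camera images.
- lamp_supply: Lamp supply: grey box 88 x 56 mm, 30 mm high, 0.9 kg, on four small feet, with one white paddle rocker (60 mm long, 38 mm wide) in its top. Which of the three places it has differs. Origin: centre of its underside, on the table; x, y along its sides, z up. Loose, stands still if only touched. The rocker's length runs along x.
- rocker (a joint): Rocker: two flat halves in a shallow V, pivoting about the box's y axis 36 mm above the table at the box's middle, -0.16 to 0.16 rad; it stays where left (2 N at 19 mm moves it). It starts below -0.12 (off): its +x half is raised (end 12 mm above the pivot), the other level. Pressing the raised half till it lies level, top 38.5 mm above the table, gives 0.16 (on).
- rocker_far (a point): The spot to touch: on the top of the rocker's +x half, 19 mm from the pivot, in the middle of its width. At the start this half is raised, this point about 44 mm above the table; it goes down about 6 mm.
- recorder: Recorder: black box 66 x 84 mm, 30 mm high, 0.9 kg, on four small feet, with one long white bar key and a small dark glass display beside it. Origin: centre of its underside, on the table; x, y along its sides, z up. Loose, stands still if only touched. The bar key lies 12 mm to its -x side and runs along y; the display lies to the +x side.
- bar_key (a joint): Bar key of the recorder, 24 x 66 mm: 0 as it stands up (start), 0.006 m pressed fully down. It has friction of 2.5 N and no spring: it stays where it is left.
- bar_top (a point): Centre of the bar key's top face, 44 mm above the table at the start, 38 mm when fully down (8 mm above the box's top).
- release_puck: Camera release: round grey puck, 66 mm across, 28 mm high, 0.8 kg, with one round black key of 34 mm across in the middle of its top. Origin: centre of its underside, on the table; x, y along its sides, z up. Loose, stands still if only touched. 
- round_key (a joint): Round key of the camera release: 0 up, 0.006 m fully down. A spring brings it back up; it takes 1 N to start it and 3.6 N to hold it down.
- round_top (a point): Centre of the round key's flat top, 38 mm above the table when up, 32 mm when fully down (4 mm above the puck's top).
- objective_can: Bystander: white can with a black screw top, 38 mm across, 54 mm high, beside the three boxes. Origin: centre of its underside. Leave it alone.
- coverslip_box: Bystander: small white and grey carton, 50 x 62 x 22 mm. Origin: centre of its underside.
- filter_box: Bystander: small blue carton, 42 x 50 x 20 mm. Origin: centre of its underside.
- petri_dish_a: Bystander: flat round dish, 61 mm across, 14 mm high. Origin: centre of its underside.
- vial_a: Bystander: brown vial with a white cap, 27 mm across, 52 mm high. Origin: centre of its underside.
- label_tape: Bystander: roll of tape lying flat, 66 mm across, 19 mm high. Origin: centre of its underside.
- bulb_box: Bystander: small carton, 50 x 50 x 55 mm. Origin: centre of its underside.
Things that resemble listed ones, but are neither listed nor needed, are in the scene too. What is shaped like the lamp_supply but brown or turquoise is not meant.

How it is judged (in metres and radians):
On the way, in this order (a step that is already met when the one before it is completed fails the run):
1. the rocker is tipped over, lamp on (value of joint rocker above 0.08 rad), for 0.1 s.
2. the bar key is down (value of joint bar_key above 0.004 m), for 0.1 s.
3. the round key is pressed (value of joint round_key above 0.004 m), for 0.05 s.
4. the round key has come back up (value of joint round_key below 0.0015 m), for 0.1 s.
At the end, for the whole second after the job is handed in: The rocker is tipped over to its on side (above 0.08 rad), the bar key has stayed down (at least 4 of its 6 mm), the round key has been pressed (at least 4 of its 6 mm) last and is up again (within 1.5 mm), and the three boxes stand at rest within 20 mm of where they were (value of joint rocker above 0.08 rad and value of joint bar_key above 0.004 m and value of joint round_key below 0.0015 m and distance of each of lamp_supply, recorder, release_puck from where it was at the start of the episode below 0.02 m and linear speed of each of lamp_supply, recorder, release_puck below 0.01 m/s); the robot touches nothing.
It fails at once if the recorder's bar key is pressed while the lamp is still off (value of joint bar_key above 0.003 m and value of joint rocker below 0 rad).
It fails at once if the round release key is pressed before the lamp is on and the bar key is down (value of joint round_key above 0.003 m and (value of joint rocker below 0 rad or value of joint bar_key below 0.003 m)).
It fails at once if one of the three boxes is touched hard (over 35 N) (contact force between any of the fingers, the arm and lamp_supply above 35 N or contact force between any of the fingers, the arm and recorder above 35 N or contact force between any of the fingers, the arm and release_puck above 35 N).
It fails at once if one of the three boxes is lifted or tipped (10 mm, 0.15 rad) or pushed more than 20 mm out of its place (height (world z) of any of lamp_supply, recorder, release_puck above 0.01 m or angle between any of lamp_supply, recorder, release_puck's own z axis and vertical above 0.15 rad or distance of any of lamp_supply, recorder, release_puck from where it was at the start of the episode above 0.02 m).
It fails at once if a thing standing round the work is moved more than 20 mm or tipped (distance of any of objective_can, coverslip_box, filter_box, petri_dish_a, vial_a, label_tape, bulb_box from where it was at the start of the episode above 0.02 m or angle between any of objective_can, coverslip_box, filter_box, petri_dish_a, vial_a, label_tape, bulb_box's own z axis and vertical above 0.3 rad).
It also fails if it takes over 42 s, if anything falls off the work surface, if the arm or the gripper's body presses on something with over 40 N, if the wrist force passes 120 N, or if a joint passes its speed limit or range.

## Robot

A 6-joint arm with a two-finger parallel gripper is mounted at the origin on a cart in front of the work surface, level with it; the furniture and walls round the work are solid. World frame = base frame: x ahead of the robot, y to its left, z up, the work surface at z = 0. Lengths are in m, angles in degrees, forces in N, time in s.
With the tool pointing down it reaches from about 0.25 to 0.725 m from the base axis. Payload 9.7 kg.
Tool frame: the origin (TCP) lies at the very end of the fingers, on their centre line; the grasp point (between the pads) lies 19 mm behind it; z points along the fingers, y is the line along which they close (so a half turn about z gives the same grasp; the last joint's range is limited). The gripper opens to 85 mm and grips with 20 to 120 N. Pads are 22 mm wide; open, the fingers measure 114 mm over their backs; the gripper's body (76 mm by 85 mm) begins 54 mm behind the grasp point. The pads swing forward as they close: fully open they stand 13 mm farther back than shut.
Start: joints at [-69.786, 4.979, 10.078, 95.1, 0, 90], TCP at [0.19, -0.516, 0.231] pointing down, gripper open.
Joint ranges: [-179.16, 179.16], [-48.56, 103.87], [-65.8, 70.77], [-126.05, 130.52], [-82.76, 87.17], [-180, 180]. Speed limits (degrees/s): [127.2, 127.2, 147.25, 180, 180, 180].

## Interface

Orientations are given as [roll, pitch, yaw] about the fixed x, y, z axes, in that order (R = Rz(yaw) Ry(pitch) Rx(roll)).
In Python, from workcell import bot, viewer, finder gives the robot as it stands. The module is installed in compiled form; this text tells all that it offers.
- The arm moves only by the shell command python3 -m inch 'ROWS' [FORCE]. ROWS is JSON, a list that holds one entry, the list of rows, each a list of 7 numbers: the opening in per cent of the stroke, from 0 (shut) to 100 (fully open), then the shift along the tool's x, y, z in mm, then the turn, a rotation vector about the tool's x, y, z in degrees. In form: [[[grip, tx, ty, tz, ax, ay, az], ...]]. A call has 1 to 8 rows; each row shifts and turns the commanded pose from where the row before left it, along the tool's axes as they then stand; what a row does not reach is not made up. A row lasts 1/8 s, in which the tool goes at most 62.5 mm and 10.7 degrees, less where a joint would pass 70% of its speed; a pose out of reach is approached as far as the arm can. A call with a gripper value outside its range is refused whole. The fingers move at their own pace and stop on an object; FORCE is the grip in N (left out, the last holds). Time passes only in rows, so rows that do not move let the fingers close. It gives the time, the measured TCP pose, the force, the opening and the grip force at its end, in the units of the state.
- bot.get_obs(): the state, without advancing time (a new reading comes with each control period).
- viewer.camera(name): name is "side" or "top" or "wrist"; returns a dict with "pixels" (400x640x3 uint8, red, green, blue), "vfov" (degrees; the focal length in pixels is half the picture's height over the tangent of half this angle, whatever the lens; pixels are square), "cx", "cy" (the principal point, pixels), "R" (3x3) and "t" (3): a world point X has camera coordinates R X + t. Camera axes: x right, y down, z forward; pixel columns grow to the right and rows downward; lengths in m; the calibration is good to about 2 mm. A picture is of the moment at which its call begins. There is no depth.
- bot.job_done(): hands the job in; it is judged then, once.
Trained networks look in the newest picture that a camera, given by its name, has taken for a name from the list of things; names that differ only in an ending like _2 or _b are one class to them, and where a whole thing is asked for, a point or a joint stands for the part that bears it (a point fixed in the world has none). Each returns a list of dicts, best first, with "conf" (0 to 1); they miss things now and then, are a little off and sometimes report something else, mostly with a low value. They report only what shows in the picture. A call takes as long as a camera call. They do not tell look-alikes from the thing itself.
- finder.outline_of(camera, thing): "pixels" (400x640 bool, what is visible of it) and "extent" ([centre column, centre row, width, height] in pixels, round what is visible of it).
- finder.mark_of(camera, thing): "position" ([column, row] in pixels: a listed point, or the origin of a listed thing).
The state is a dict: "time": time; "q": joint angles; "qd": joint speeds; "joint_efforts": joint torques, N m; "ee_pos": TCP position; "tcp_rot": TCP orientation; "wrist_force": force on the tool from outside, world axes, zero at the start; "torque": the same for the moment, N m; "opening": finger opening in m; "grasp_force": force on a finger pad.
Only numpy, scipy, OpenCV 4.12 (cv2) and the standard library are available. Lean on these libraries where they do the work, as an engineer would, in place of code of your own. Each camera call takes 0.05 s, during which the arm holds its last target. There are 200 camera calls.

## Working session

There is one attempt and no reset: what is moved stays moved. The work goes in short steps, Python scripts to look and compute and a shell command to move; the robot and the scene stay as the last step left them, time stands still between calls to the robot, and variables do not carry over. Pictures are saved under pics/ and viewed, at most 10 in all, crops included, and the job is handed in when it is done.

```bash
mkdir -p pics
cat > h.py <<'E'
import numpy as np, cv2
from workcell import bot, viewer, finder
def ray(c,px):
    f=200/np.tan(np.radians(c["vfov"])/2)
    d=np.array([(px[0]-c["cx"])/f,(px[1]-c["cy"])/f,1.])
    R=np.array(c["R"]);t=np.array(c["t"])
    return -R.T@t, R.T@d
def at_z(c,px,z):
    o,d=ray(c,px); return (o+d*(z-o[2])/d[2])
def proj(c,X):
    f=200/np.tan(np.radians(c["vfov"])/2)
    p=np.array(c["R"])@np.array(X)+np.array(c["t"]); return np.array([c["cx"]+f*p[0]/p[2],c["cy"]+f*p[1]/p[2]])
def save(c,n): cv2.imwrite(f"pics/{n}.png",c["pixels"][:,:,::-1])
E
python3 - <<'E'
from h import *
for n in ["top","side"]:
    c=viewer.camera(n); save(c,n+"0"); print(n,"cam at",np.round(ray(c,(0,0))[0],3),c["vfov"])
    for k,z in [("rocker_far",.044),("lamp_supply",0),("bar_top",.044),("recorder",0),("round_top",.038),("release_puck",0)]:
        for m in finder.mark_of(n,k)[:4]:
            print(k,np.round(m["position"]),round(m["conf"],2),np.round(at_z(c,m["position"],z),3))
o=bot.get_obs();print(o["ee_pos"],o["tcp_rot"],o["opening"],o["time"])
E
```

```text
top cam at [ 0.204 -0.307  1.619] 44.99031933741779
rocker_far [443. 226.] 0.79 [ 0.388 -0.746  0.044]
rocker_far [194. 166.] 0.61 [0.596 0.077 0.044]
rocker_far [287. 230.] 0.6 [ 0.379 -0.235  0.044]
rocker_far [301. 206.] 0.48 [ 0.46  -0.279  0.044]
lamp_supply [300. 209.] 0.69 [ 0.456 -0.277  0.   ]
lamp_supply [438. 223.] 0.63 [ 0.405 -0.742  0.   ]
lamp_supply [190. 167.] 0.59 [0.604 0.099 0.   ]
lamp_supply [291. 236.] 0.55 [ 0.365 -0.245  0.   ]
bar_top [324. 227.] 0.59 [ 0.387 -0.356  0.044]
round_top [301. 206.] 0.63 [ 0.46  -0.281  0.038]
release_puck [300. 209.] 0.53 [ 0.456 -0.276  0.   ]
side cam at [-0.93  -0.74   0.798] 43.52111793664599
rocker_far [446. 232.] 0.52 [ 0.371 -0.741  0.044]
rocker_far [263. 223.] 0.39 [ 0.279 -0.208  0.044]
lamp_supply [446. 239.] 0.87 [ 0.407 -0.741  0.   ]
lamp_supply [349. 232.] 0.52 [ 0.367 -0.455  0.   ]
lamp_supply [217. 181.] 0.49 [0.598 0.109 0.   ]
bar_top [318. 213.] 0.72 [ 0.382 -0.352  0.044]
recorder [320. 224.] 0.7 [ 0.392 -0.356  0.   ]
round_top [297. 203.] 0.37 [ 0.441 -0.263  0.038]
release_puck [301. 210.] 0.66 [ 0.465 -0.266  0.   ]
release_puck [320. 224.] 0.27 [ 0.391 -0.355  0.   ]
[ 0.19003273 -0.51611866  0.23128033] [-1.79999451e+02  1.57756044e-04  2.02134440e+01] 0.08526521268756522 0.7
```

View pics/top0.png

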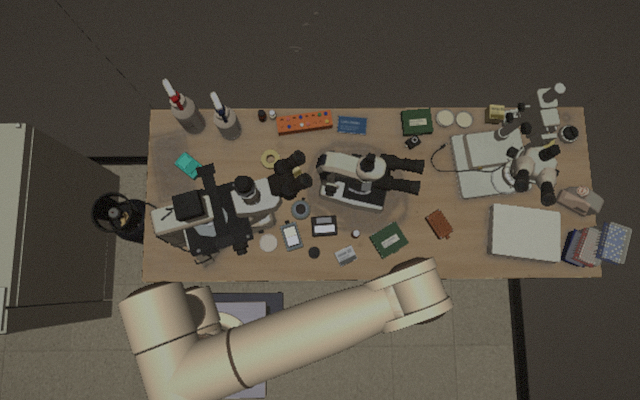

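View pics/side0.png

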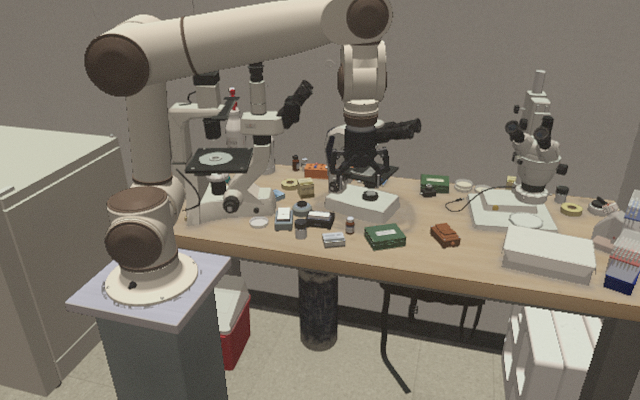

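The top picture shows three lamp-supply shapes: turquoise at (188,165), brown at (439,223), and a grey box with a white paddle at (291,236). The grey one fits the description. The recorder is the black box at (324,226), and the puck is at (301,209), close to the microscope eyepieces at (295,180). I'll confirm with one enlarged crop.

Run:
```python
from h import *
a=cv2.imread("pics/top0.png")[150:270,250:370]; b=cv2.imread("pics/side0.png")[80:260,240:400]
a=cv2.resize(a,(400,400),interpolation=cv2.INTER_CUBIC); b=cv2.resize(b,(400,450),interpolation=cv2.INTER_CUBIC)
o=np.zeros((450,800,3),np.uint8);o[:400,:400]=a;o[:,400:]=b
cv2.imwrite("pics/crop0.png",o)
```

```text
(no output)
```

View pics/crop0.png

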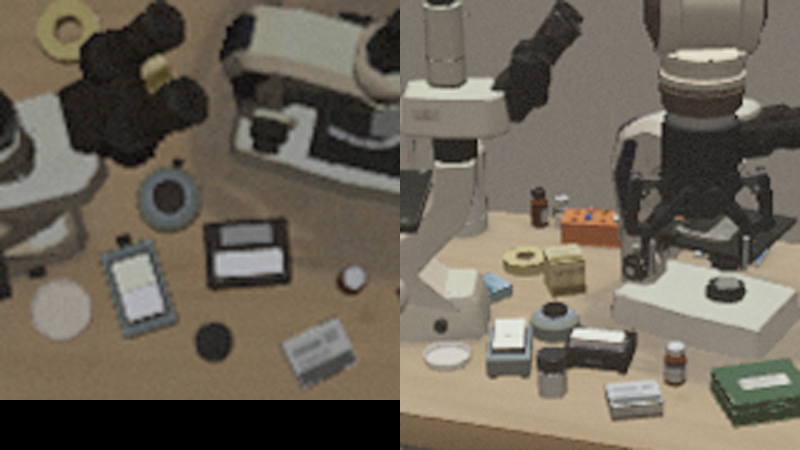

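The crop confirms it: the grey box with the white paddle (crop 138,285) is the lamp supply. Next I check how much clearance the microscope's overhanging head leaves.

Run:
```python
from h import *
t=viewer.camera("top");s=viewer.camera("side")
def tri(a,b):
    o1,d1=ray(t,a);o2,d2=ray(s,b)
    A=np.stack([d1,-d2],1);k=np.linalg.lstsq(A,o2-o1,rcond=None)[0]
    p,q=o1+k[0]*d1,o2+k[1]*d2; return np.round((p+q)/2,3),round(np.linalg.norm(p-q),3)
print("eyepiece low/near",tri((307,180),(308,88)),"far",tri((303,157),(308,88)))
print("head body",tri((289,192),(290,116)),"neck corner", tri((278,209),(280,120)))
for n,l in [("lamp_supply",(291,236)),("recorder",(324,226)),("release_puck",(301,209))]:
    for z in (.03,): print(n,np.round(at_z(t,l,z),3))
```

```text
eyepiece low/near (array([ 0.465, -0.301,  0.414]), np.float64(0.002)) far (array([ 0.529, -0.286,  0.398]), np.float64(0.012))
head body (array([ 0.45 , -0.249,  0.329]), np.float64(0.007)) neck corner (array([ 0.406, -0.226,  0.328]), np.float64(0.007))
lamp_supply [ 0.361 -0.246  0.03 ]
recorder [ 0.393 -0.356  0.03 ]
release_puck [ 0.451 -0.28   0.03 ]
```

The microscope head hangs over the puck at z≈0.33. I will therefore use a tool tilted about 35° (pointing +x and down) for all three presses, with the fingers closed.

```bash
python3 -m inch '[[[0,0,0,0,0,0,10.1],[0,0,0,0,0,0,10.1],[0,0,0,0,0,8.75,0],[0,0,0,0,0,8.75,0],[0,0,0,0,0,8.75,0],[0,0,0,0,0,8.75,0],[0,0,0,0,0,0,0],[0,0,0,0,0,0,0]]]' 20; python3 -c "
from h import *
print(bot.get_obs()['q'])"
```

```text
time: 1.8
ee_pos: [0.1899, -0.5163, 0.2316]
tcp_rot: [180.0, -34.9, 0.0]
wrist_force: [0.0, 0.2, 0.2]
opening: -0.0002
grasp_force: 0.0
[-87.00104323  -1.03803782  -1.75761537  87.17197097  34.80524842
  93.65344655]
```

```bash
python3 -m inch '[[[0,11,-40,12.5,0,0,0],[0,11,-40,12.5,0,0,0],[0,11,-40,12.5,0,0,0],[0,11,-40,12.5,0,0,0],[0,11,-40,12.5,0,0,0],[0,0,0,0,0,0,0],[0,0,0,0,0,0,0]]]'
python3 - <<'E'
from h import *
c=viewer.camera("wrist"); save(c,"w1"); print("cam",np.round(ray(c,(320,200))[0],3),bot.get_obs()["q"].round(1) if hasattr(bot.get_obs()["q"],"round") else "")
for k,z in [("rocker_far",.044),("lamp_supply",0),("bar_top",.044),("recorder",0),("round_top",.038),("release_puck",0)]:
    for m in finder.mark_of("wrist",k)[:3]:
        print(k,np.round(m["position"]),round(m["conf"],2),np.round(at_z(c,m["position"],z),3))
E
```

```text
time: 2.68
ee_pos: [0.2714, -0.3162, 0.2125]
tcp_rot: [179.8, -35.0, 0.2]
wrist_force: [-0.2, -0.5, 0.5]
opening: 0.0001
grasp_force: 0.0
cam [ 0.245 -0.317  0.369] [-71.2 -30.5 -27.4  80.4  32.8 112.5]
rocker_far [259. 182.] 0.77 [ 0.379 -0.24   0.044]
rocker_far [428. 204.] 0.7 [ 0.352 -0.441  0.044]
lamp_supply [270. 209.] 0.76 [ 0.358 -0.247  0.   ]
lamp_supply [631. 181.] 0.56 [ 0.4   -0.741  0.   ]
bar_top [356. 181.] 0.84 [ 0.381 -0.357  0.044]
recorder [347. 186.] 0.96 [ 0.392 -0.35   0.   ]
round_top [289. 133.] 0.88 [ 0.451 -0.273  0.038]
release_puck [293. 147.] 0.71 [ 0.451 -0.275  0.   ]
release_puck [268. 208.] 0.39 [ 0.36  -0.244  0.   ]
release_puck [427. 205.] 0.37 [ 0.364 -0.456  0.   ]
```

View pics/w1.png

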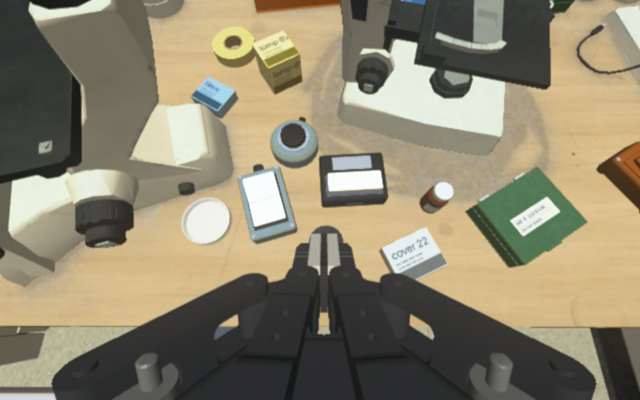

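The wrist view shows the lamp supply at (267,205), the recorder at (353,180), the puck at (295,142) and the tips at (325,240). To tell which rocker half is raised, I crop the lamp supply and overlay both hypotheses.

Run:
```python
from h import *
c=viewer.camera("wrist")
im=c["pixels"]
crop=np.ascontiguousarray(im[155:250,220:315,::-1])
big=[cv2.resize(crop,(400,400),interpolation=cv2.INTER_CUBIC) for _ in range(2)]
m=finder.outline_of("wrist","rocker_far")[0]; print(m["extent"],m["conf"])
# box yaw from top face: dark body+white by outline of lamp
o=finder.outline_of("wrist","lamp_supply")[0]; print(o["extent"],o["conf"])
cs=np.argwhere(o["pixels"])[:,::-1]
P=np.array([at_z(c,p,.025)[:2] for p in cs],np.float32)
r=cv2.minAreaRect(P); print("lamp rect",r)
w=(im.min(2)>190)&o["pixels"].astype(bool)
n,l,st,_=cv2.connectedComponentsWithStats(w.astype(np.uint8)); i=1+st[1:,4].argmax()
W=np.array([at_z(c,p,.041)[:2] for p in np.argwhere(l==i)[:,::-1]],np.float32); r=cv2.minAreaRect(W); print("rocker rect",r)
cx=np.array(r[0]); b=cv2.boxPoints(r); e=[b[1]-b[0],b[2]-b[1]]; u=max(e,key=np.linalg.norm); u=u/np.linalg.norm(u); u*=np.sign(u[0]); v=np.array([-u[1],u[0]])
print("axis deg",np.degrees(np.arctan2(u[1],u[0])))
for j,s in enumerate((1,-1)):
    for a,z in ((30,.048),(0,.0385),(-30,.0385)):
        pts=[(proj(c,[*(cx+s*u*a/1e3+v*q*.019),z])-[220,155])*400/95 for q in (-1,1)]
        cv2.line(big[j],*[tuple(int(k) for k in p) for p in pts],(0,0,255),1)
cv2.imwrite("pics/lampcrop.png",np.hstack(big))
for a in (25,15,5,-5,-15,-25):
    p=proj(c,[*(cx+u*a/1e3),.041]).round().astype(int); print(a,im[p[1]-1:p[1]+2,p[0]-1:p[0]+2].mean((0,1)).round())
```

```text
[264.8, 197.8, 44.7, 55.2] 0.94
[267.8, 203.0, 59.0, 80.8] 0.71
lamp rect ((0.3624331057071686, -0.24537211656570435), (0.10207711160182953, 0.056942373514175415), 17.135787963867188)
rocker rect ((0.3602874279022217, -0.24560555815696716), (0.06294196099042892, 0.03866785764694214), 17.641958236694336)
axis deg 17.641973
25 [250. 252. 253.]
15 [249. 252. 253.]
5 [250. 252. 253.]
-5 [249. 252. 251.]
-15 [250. 252. 252.]
-25 [250. 253. 252.]
```

View pics/lampcrop.png

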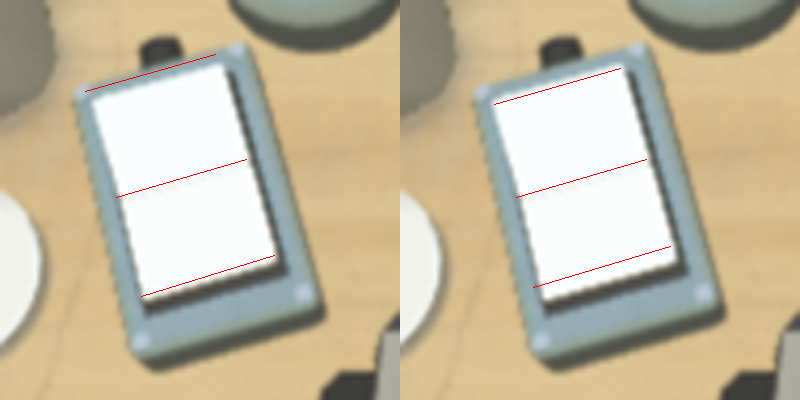

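Run:
```python
from h import *
from scipy.optimize import least_squares
c=viewer.camera("wrist")
f=lambda q:np.array(q)*95/400+[220,155]
box=[f(q) for q in [(78,90),(243,43),(318,312),(132,350)]]; rk=[f(q) for q in [(92,97),(225,64),(278,262),(143,298)]]
bw=np.array([at_z(c,p,.03)[:2] for p in box]); print("box sides",[round(1e3*np.linalg.norm(bw[i]-bw[i-1]),1) for i in range(4)])
def pts(p,s):
    u=np.array([np.cos(p[2]),np.sin(p[2])]);v=np.array([-u[1],u[0]]);C=p[:2]
    B=[[*(C+a*.044*u+b*.028*v),.03] for a,b in ((1,1),(1,-1),(-1,-1),(-1,1))]
    K=[[*(C+a*.030*u+b*.019*v),.048 if a==s else .0385] for a,b in ((1,1),(1,-1),(-1,-1),(-1,1))]
    return B+K
for s in (1,-1):
    g=lambda p:np.concatenate([proj(c,X)-m for X,m in zip(pts(p,s),box+rk)])
    r=least_squares(g,[.36,-.245,.3]); print("raised far" if s==1 else "raised near",r.x.round(4),"rms",np.sqrt(np.mean(r.fun**2)).round(2)); print(r.fun.reshape(8,2).round(1).tolist())
t=viewer.camera("top")["pixels"].astype(int)
print("top halves",t[229:233,287:291].mean((0,1)),t[238:243,290:295].mean((0,1)))
```

```text
box sides [np.float64(82.0), np.float64(51.1), np.float64(87.3), np.float64(52.6)]
raised far [ 0.3589 -0.2469  0.2804] rms 1.31
[[-1.9, -1.4], [2.1, -1.3], [1.3, -0.7], [-1.0, 3.3], [0.2, -0.7], [-0.3, -0.9], [-0.2, 0.4], [-0.1, 0.6]]
raised near [ 0.3591 -0.2468  0.2883] rms 1.8
[[-2.1, -1.3], [1.8, -1.5], [1.5, -1.1], [-0.7, 3.2], [2.0, 2.4], [0.7, 2.1], [-1.1, -2.2], [-1.8, -1.6]]
top halves [179.25   180.75   170.3125] [179.2  180.72 185.4 ]
```

With both ends of the paddle at the right heights, the measured length (63 mm on the 41 mm plane, against 57 mm expected if the near half were raised) says the far half is up. The network agrees. Before moving in, I check the distance to the microscope stage.

Run:
```python
from h import *
w=viewer.camera("wrist");s=viewer.camera("side");t=viewer.camera("top")
def tri(c1,a,c2,b):
    o1,d1=ray(c1,a);o2,d2=ray(c2,b)
    k=np.linalg.lstsq(np.stack([d1,-d2],1),o2-o1,rcond=None)[0]
    p,q=o1+k[0]*d1,o2+k[1]*d2; return np.round((p+q)/2,3),round(np.linalg.norm(p-q),3)
print("stage corner",tri(w,(80,155),s,(247,173)), "far",tri(w,(75,10),s,(252,150)))
print("knob",tri(w,(105,243),s,(233,203)))
p=np.array([.2714,-.3162,.2125]);T=np.radians(35);c_,s_=np.cos(T),np.sin(T)
for q in ([.384,-.241,.075],[.384,-.241,.052]):
    d=(np.array(q)-p)*1e3; print((c_*d[0]+s_*d[2]).round(1),(-d[1]).round(1),(s_*d[0]-c_*d[2]).round(1)); p=np.array(q)
```

```text
stage corner (array([ 0.346, -0.136,  0.173]), np.float64(0.002)) far (array([ 0.48 , -0.101,  0.189]), np.float64(0.009))
knob (array([ 0.296, -0.107,  0.09 ]), np.float64(0.002))
13.4 -75.2 177.2
-13.2 -0.0 18.8
```

```bash
python3 -m inch '[[[0,2,-12.5,29.5,0,0,0],[0,2,-12.5,29.5,0,0,0],[0,2,-12.5,29.5,0,0,0],[0,2,-12.5,29.5,0,0,0],[0,2,-12.5,29.5,0,0,0],[0,3,-12.5,29.5,0,0,0],[0,0,0,0,0,0,0],[0,0,0,0,0,0,0]]]'
python3 - <<'E'
from h import *
c=viewer.camera("wrist"); im=c["pixels"][:,:,::-1]; cv2.imwrite("pics/w2.png",im)
for k in ["rocker_far"]:
    for m in finder.mark_of("wrist",k)[:2]: print(np.round(m["position"]),m["conf"],at_z(c,m["position"],.044).round(3))
E
```

```text
time: 4.42
ee_pos: [0.3831, -0.2413, 0.0749]
tcp_rot: [180.0, -35.0, 0.1]
wrist_force: [-0.2, 0.9, 1.1]
opening: 0.0004
grasp_force: 0.0
```

View pics/w2.png

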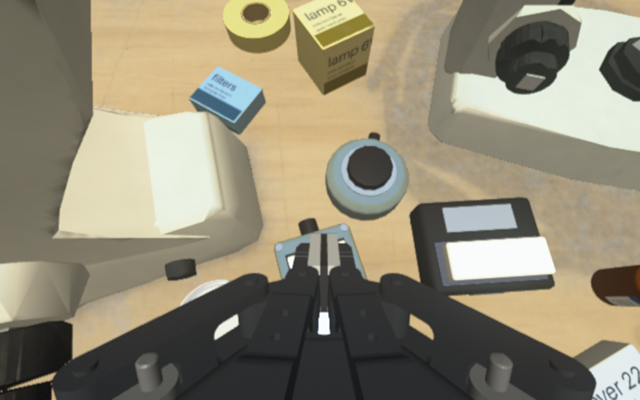

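The fingertips at (325,240) stand over the far half of the rocker, and the puck (370,170) and recorder are clear. I descend from here.

```bash
python3 -m inch '[[[0,-4,0,5.7,0,0,0],[0,-4,0,5.7,0,0,0],[0,-2.3,0,3.3,0,0,0],[0,-0.6,0,0.8,0,0,0],[0,-0.6,0,0.8,0,0,0],[0,0,0,0,0,0,0]]]'; python3 -m inch '[[[0,-0.6,0,0.8,0,0,0],[0,-0.6,0,0.8,0,0,0],[0,0,0,0,0,0,0]]]'; python3 -m inch '[[[0,-0.6,0,0.8,0,0,0],[0,-0.6,0,0.8,0,0,0],[0,0,0,0,0,0,0]]]'
```

```text
time: 5.28
ee_pos: [0.383, -0.2411, 0.0543]
tcp_rot: [180.0, -35.0, 0.0]
wrist_force: [-0.3, 1.3, -0.8]
opening: -0.0001
grasp_force: 0.0
time: 5.65
ee_pos: [0.3829, -0.241, 0.0521]
tcp_rot: [-180.0, -35.0, 0.0]
wrist_force: [-0.0, 0.1, -0.5]
opening: 0.0001
grasp_force: 0.0
time: 6.02
ee_pos: [0.3828, -0.241, 0.05]
tcp_rot: [-180.0, -35.0, 0.0]
wrist_force: [0.3, 1.1, -0.2]
opening: -0.0004
grasp_force: 0.0
```

```bash
for i in 1; do python3 -m inch '[[[0,-0.6,0,0.8,0,0,0],[0,-0.6,0,0.8,0,0,0],[0,0,0,0,0,0,0]]]' | grep -E "ee_pos|force"; python3 -m inch '[[[0,-0.6,0,0.8,0,0,0],[0,-0.6,0,0.8,0,0,0],[0,0,0,0,0,0,0]]]'| grep -E "ee_pos|wrist"; done
```

```text
ee_pos: [0.3829, -0.2411, 0.0483]
wrist_force: [0.4, 0.8, 0.5]
grasp_force: 0.4
ee_pos: [0.3828, -0.2412, 0.0463]
wrist_force: [1.0, -0.1, 1.4]
```

```bash
python3 -m inch '[[[0,-0.6,0,0.8,0,0,0],[0,-0.6,0,0.8,0,0,0],[0,0,0,0,0,0,0]]]' | grep -E "ee_pos|wrist"; python3 -m inch '[[[0,-0.6,0,0.8,0,0,0],[0,-0.6,0,0.8,0,0,0],[0,0,0,0,0,0,0]]]'| grep -E "ee_pos|wrist"
```

```text
ee_pos: [0.3826, -0.2411, 0.0441]
wrist_force: [1.0, 0.1, 1.1]
ee_pos: [0.3829, -0.2412, 0.0428]
wrist_force: [-1.2, 1.6, 7.0]
```

The force rose to 7 N at the stop (the resting-level height plus a 4.3 mm tip-edge offset), so the rocker is over. I lift, verify it, and move across to the bar key.

```bash
python3 -m inch '[[[0,11.5,0,-16.4,0,0,0],[0,11.5,0,-16.4,0,0,0],[0,2.5,40,1.7,0,0,0],[0,2.5,40,1.7,0,0,0],[0,0,35,0,0,0,0],[0,0,0,0,0,0,0],[0,0,0,0,0,0,0]]]'
python3 - <<'E'
from h import *
c=viewer.camera("wrist"); cv2.imwrite("pics/w3.png",c["pixels"][:,:,::-1])
for k,z in [("bar_top",.044),("round_top",.038),("rocker_far",.038)]:
    for m in finder.mark_of("wrist",k)[:2]: print(k,np.round(m["position"]),m["conf"],at_z(c,m["position"],z).round(3))
for k,z in [("recorder",.03)]:
    m=finder.outline_of("wrist",k)[0]; print(m["extent"],m["conf"])
E
```

```text
time: 8.4
ee_pos: [0.3882, -0.3554, 0.0813]
tcp_rot: [-179.9, -34.9, -0.1]
wrist_force: [-1.1, 0.2, -0.5]
opening: -0.0001
grasp_force: 0.0
round_top [214. 174.] 0.58 [ 0.451 -0.274  0.038]
rocker_far [149. 270.] 0.9 [ 0.381 -0.24   0.038]
[325.8, 245.2, 120.9, 75.9] 0.59
```

View pics/w3.png

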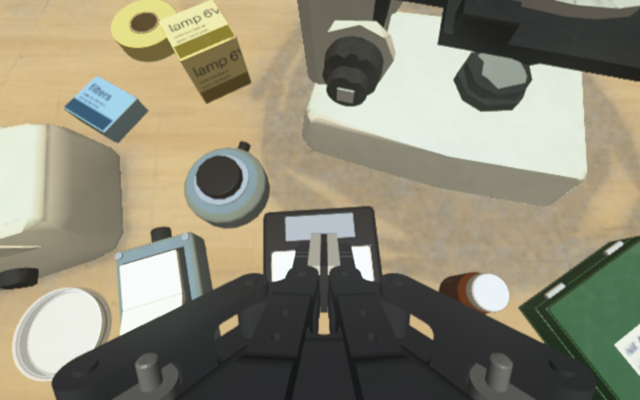

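The rocker now shows its far half level and its near half raised. The tips are centred on the bar key (columns 270–373), so I press.

```bash
python3 -m inch '[[[0,-4.5,0,6.4,0,0,0],[0,-4.5,0,6.4,0,0,0],[0,-4.5,0,6.4,0,0,0],[0,-2.9,0,4.1,0,0,0],[0,-1.1,0,1.6,0,0,0],[0,-1.1,0,1.6,0,0,0],[0,0,0,0,0,0,0]]]'| grep -E "ee_pos|wrist"; python3 -m inch '[[[0,-0.6,0,0.8,0,0,0],[0,-0.6,0,0.8,0,0,0],[0,0,0,0,0,0,0]]]'| grep -E "ee_pos|wrist";  python3 -m inch '[[[0,-0.6,0,0.8,0,0,0],[0,-0.6,0,0.8,0,0,0],[0,0,0,0,0,0,0]]]'| grep -E "ee_pos|wrist"
```

```text
ee_pos: [0.3887, -0.3561, 0.05]
wrist_force: [-0.1, 0.2, 0.5]
ee_pos: [0.3887, -0.3562, 0.0482]
wrist_force: [-0.0, -0.0, 1.3]
ee_pos: [0.3886, -0.3561, 0.046]
wrist_force: [1.1, -0.3, 1.8]
```

```bash
python3 -m inch '[[[0,-0.6,0,0.8,0,0,0],[0,-0.6,0,0.8,0,0,0],[0,0,0,0,0,0,0]]]'| grep -E "ee_pos|wrist";  python3 -m inch '[[[0,-0.6,0,0.8,0,0,0],[0,-0.6,0,0.8,0,0,0],[0,0,0,0,0,0,0]]]'| grep -E "ee_pos|wrist"
```

```text
ee_pos: [0.3885, -0.3561, 0.0439]
wrist_force: [1.4, -0.2, 1.5]
ee_pos: [0.3886, -0.3562, 0.0424]
wrist_force: [0.4, 0.5, 5.8]
```

```bash
python3 -m inch '[[[0,-0.3,0,0.4,0,0,0],[0,-0.3,0,0.4,0,0,0],[0,0,0,0,0,0,0]]]'| grep -E "ee_pos|wrist"
```

```text
ee_pos: [0.3887, -0.3563, 0.0422]
wrist_force: [-3.0, 2.7, 11.6]
```

The bar has bottomed out at 11 N. I lift and move to the puck.

```bash
python3 -m inch '[[[0,11.5,0,-16.4,0,0,0],[0,11.5,0,-16.4,0,0,0],[0,13.4,-20.6,10.6,0,0,0],[0,13.4,-20.6,10.6,0,0,0],[0,13.4,-20.6,10.6,0,0,0],[0,13.4,-20.6,10.6,0,0,0],[0,0,0,0,0,0,0],[0,0,0,0,0,0,0]]]'
python3 - <<'E'
from h import *
c=viewer.camera("wrist"); cv2.imwrite("pics/w4.png",c["pixels"][:,:,::-1])
for k,z in [("bar_top",.038),("round_top",.038)]:
    for m in finder.mark_of("wrist",k)[:2]: print(k,np.round(m["position"]),m["conf"],at_z(c,m["position"],z).round(3))
E
```

```text
time: 12.4
ee_pos: [0.4562, -0.2737, 0.0766]
tcp_rot: [-180.0, -34.9, 0.0]
wrist_force: [-0.3, -0.9, -0.6]
opening: -0.0004
grasp_force: 0.0
```

View pics/w4.png

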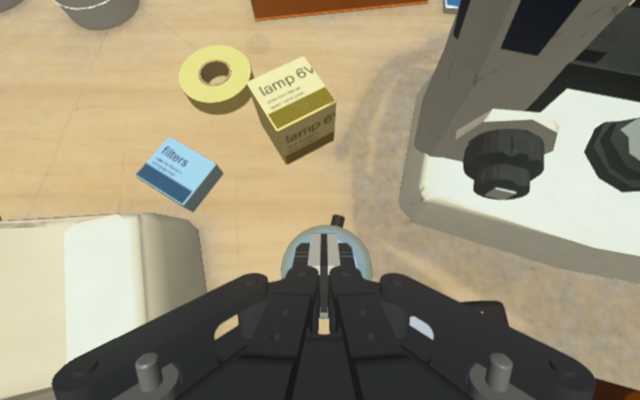

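The tips are centred over the puck (column 326). I descend and press.

```bash
python3 -m inch '[[[0,-4.5,0,6.4,0,0,0],[0,-4.5,0,6.4,0,0,0],[0,-4.5,0,6.4,0,0,0],[0,-2.9,0,4.3,0,0,0],[0,-1.1,0,1.6,0,0,0],[0,-1.1,0,1.6,0,0,0],[0,0,0,0,0,0,0]]]'| grep -E "ee_pos|wrist"; python3 -m inch '[[[0,-0.6,0,0.8,0,0,0],[0,-0.6,0,0.8,0,0,0],[0,-0.6,0,0.8,0,0,0],[0,0,0,0,0,0,0]]]'| grep -E "ee_pos|wrist";  python3 -m inch '[[[0,-0.6,0,0.8,0,0,0],[0,-0.6,0,0.8,0,0,0],[0,-0.6,0,0.8,0,0,0],[0,0,0,0,0,0,0]]]'| grep -E "ee_pos|wrist"
```

```text
ee_pos: [0.4567, -0.2737, 0.0445]
wrist_force: [0.1, -0.1, 0.4]
ee_pos: [0.4567, -0.2737, 0.0416]
wrist_force: [-0.5, 0.3, 2.5]
ee_pos: [0.4566, -0.2738, 0.0387]
wrist_force: [0.8, 0.0, 2.2]
```

```bash
python3 -m inch '[[[0,-0.6,0,0.8,0,0,0],[0,-0.6,0,0.8,0,0,0],[0,-0.3,0,0.4,0,0,0],[0,0,0,0,0,0,0]]]'| grep -E "ee_pos|wrist"
```

```text
ee_pos: [0.4566, -0.2737, 0.0364]
wrist_force: [0.9, 1.4, 4.9]
```

```bash
python3 -m inch '[[[0,-0.3,0,0.4,0,0,0],[0,-0.3,0,0.4,0,0,0],[0,0,0,0,0,0,0]]]'| grep -E "ee_pos|wrist"
```

```text
ee_pos: [0.4568, -0.2738, 0.0361]
wrist_force: [-3.6, 2.9, 10.6]
```

The key has bottomed out at 10 N. I lift straight up, then retreat to the viewing pose.

```bash
python3 -m inch '[[[0,11.5,0,-16.4,0,0,0],[0,11.5,0,-16.4,0,0,0],[0,-15,8.6,-43,0,0,0],[0,-15,8.6,-43,0,0,0],[0,-15,8.6,-43,0,0,0],[0,-15,8.6,-43,0,0,0],[0,-15,8.6,-43,0,0,0],[0,0,0,0,0,0,0]]]'
python3 - <<'E'
from h import *
c=viewer.camera("wrist"); im=c["pixels"][100:270,200:427,::-1]; cv2.imwrite("pics/w5.png",cv2.resize(im,(800,600),interpolation=cv2.INTER_CUBIC))
for k,z in [("rocker_far",.038),("bar_top",.038),("round_top",.038)]:
    for m in finder.mark_of("wrist",k)[:1]: print(k,np.round(m["position"]),m["conf"],at_z(c,m["position"],z).round(3))
E
```

```text
time: 16.3
ee_pos: [0.27, -0.3182, 0.2094]
tcp_rot: [179.9, -35.0, -0.2]
wrist_force: [0.4, -0.1, 0.3]
opening: 0.0001
grasp_force: 0.0
rocker_far [259. 179.] 0.87 [ 0.383 -0.241  0.038]
bar_top [355. 182.] 0.7 [ 0.38  -0.358  0.038]
round_top [286. 132.] 0.81 [ 0.449 -0.272  0.038]
```

View pics/w5.png

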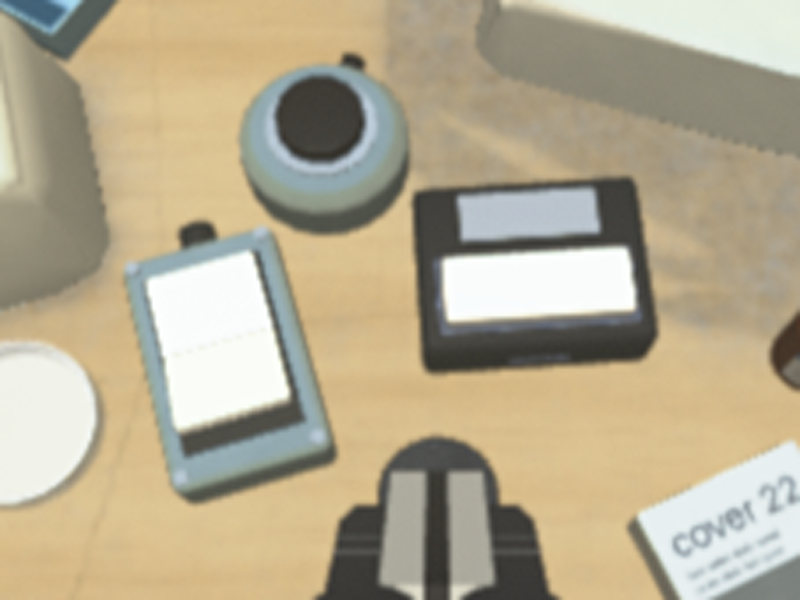

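The rocker's near half is now raised, with the dark skirt visible at (240,430). The bar key is down, the round key is up, and the boxes have not moved.

```bash
python3 -c "
from workcell import bot
print(bot.job_done())"
```

```text
the job is handed in; nothing more can be done
None
```

I tipped the rocker over, pressed the bar key down so it stayed, and pressed the round key until it bottomed and sprang back, in that order; the last picture shows all three boxes in place, and I handed the job in at about 16 s, though no verdict came back.

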